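# Torque a media player's hold-down knob until its clutch clicks

## Task

One of the two media players on the bench, the one with the two rows of round metal jacks on its back, is not clamped tight yet. Turn the black bar knob on its steel strap clockwise until its slip clutch has clicked once or twice (one click for each 20 degrees it slips), then stop and let go. Leave the knob of the other player, the one without round jacks, as it is.

Things in the scene. Friction and masses are not known exactly. Their poses are not given: they have to be found in the camera images.
- knob_grip (a point): Grip point of the black clutch knob, upright on the 32 mm steel strap over the player with round jacks: on the turning axis, 10 mm below the top of its bar grip (40 mm long, 14 thick, 32 high), 22 mm above the disc below (38 mm across, 8 high), 86 mm above the bench. x: along the bar's length; y: across its thickness; z: up. Under the disc lies an aluminium collar 48 mm across, 6 mm high.
- clutch_screw (a joint): Turn of the screw and its collar under that knob, rad, growing clockwise seen from above. Starts 0.15 to 0.9 short of 2.0, where it is home and stops hard. The knob carries it along easily (0.04 N m); it stays where left. Player: black case 150 x 205 x 38 mm on a fixed 4 mm plate, two rows of six jacks (13 mm across) on its far long side; knob 45 mm left of its middle, seen from the robot.
- clutch_slip (a joint): Slip of that knob on its screw, rad, growing clockwise; 0 at the start. The clutch holds until the screw is home, then slips at a steady 0.2 N m; each 0.35 rad (20 degrees) is one click. It does not spring back; turning back loosens the screw. A white line on the bar's top and a dark mark on the collar's rim point the same way until it slips.
- other_knob (a joint): Turn of the other player's knob, rad, growing clockwise; 0 at the start. Same case, plate, strap and knob, but flat sockets in place of the round jacks. Already tight: to be left alone. Either player may stand on the left.

How it is judged:
On the way:
1. the screw under the clutch knob is turned home (value of joint clutch_screw above 1.94 rad), for 0.1 s.
At the end, for the whole second after the job is handed in: The screw is still home (above 1.92 rad) and the clutch has slipped at least 0.28 rad, the first click, and less than 1.05 rad, the third click (value of joint clutch_screw above 1.92 rad and value of joint clutch_slip between 0.28 and 1.05 rad); the robot touches nothing.
It fails at once if the other player's knob was turned more than 0.17 rad (10 degrees) from its start (value of joint other_knob above 0.17 rad or value of joint other_knob below -0.17 rad).
It also fails if it takes over 32 s, if anything falls off the work surface, if the arm or the gripper's body presses on something with over 40 N, if the wrist force passes 120 N, or if a joint passes its speed limit or range.

## Robot

A 6-joint arm with a two-finger parallel gripper is mounted at the origin on the work surface. World frame = base frame: x ahead of the robot, y to its left, z up, the work surface at z = 0. Lengths are in m, angles in rad, forces in N, time in s.
With the tool pointing down it reaches from about 0.25 to 0.775 m from the base axis. Payload 4 kg.
Tool frame: the origin (TCP) lies midway between the tips of the shut fingers; the grasp point (between the pads) lies robot.grasp_offset behind it (robot.grasp_offset is the distance from the TCP to the grasp point, in m); z points along the fingers, x is the direction in which the jaws open and shut, and the axes are right-handed (so a half turn about z gives the same grasp; the last joint's range is limited). The gripper opens to 85 mm and grips with 20 to 120 N. Pads are 22 mm wide; open, the fingers measure 114 mm over their backs; the gripper's body (76 mm by 85 mm) begins 54 mm behind the grasp point. The pads swing forward as they close: fully open they stand 13 mm farther back than shut.
Start: joints at [1.047, 0.087, 1.371, -0, 1.684, -0.103], TCP at [0.225, 0.502, 0.231] pointing down, gripper open.
Joint ranges: [-3.1, 3.1], [-0.76, 2.03], [0.27, 2.55], [-1.08, 4.22], [0.17, 2.65], [-2.57, 2.57]. Speed limits (rad/s): [2.79, 2.79, 3.14, 3.14, 3.14, 3.14].

## Interface

Orientations are given as a unit quaternion [w, x, y, z].
In Python, from bench import robot gives the robot as it stands.
- The arm moves only by the tool play_rows, never from a script. Its argument "plan" is one flat list of numbers, 4 for each row, row after row: the shift along the tool's x, y, z in cm, then the turn about the tool's z in degrees. A call has 1 to 12 rows; each row is the pose to reach, as a shift and turn from the pose measured when the call began, along the tool's axes at that moment; what a row does not reach only later rows make up. A row lasts 1/12 s, in which the tool goes at most 41.7 mm and 7.16 degrees, less where a joint would pass 70% of its speed; a pose out of reach is approached as far as the arm can. A call with a gripper value outside its range is refused whole. "gripper" is the closure, from 0 (fully open) to 1 (shut), set as the call begins (left out, the last holds). The fingers move at their own pace and stop on an object; "force" is the grip in N (left out, the last holds). Time passes only in rows, so rows that repeat a pose let the fingers close. It gives the time, the measured TCP pose, the force and the opening at its end, in the units of the state.
- robot.get_state(): the state, without advancing time (a new reading comes with each control period).
- robot.capture(name): name is "scene" or "top"; returns a dict with "img" (384x512x3 uint8, blue, green, red), "range_z" (384x512 float32, m along the optical axis (not along the pixel's ray), 0 where there is no reading), "vertical_fov" (degrees; the focal length in pixels is half the picture's height over the tangent of half this angle, whatever the lens; pixels are square), "cx", "cy" (the principal point, pixels), "k1" (the pictures are not rectified: a ray, as slopes to the right and down, at radius r is drawn at 1 + k1 r^2 times it, then the intrinsics apply), "camera_from_world" (4x4, takes a point from world to camera coordinates). Camera axes: x right, y up, looking along -z (the intrinsics and any distortion apply to the point x, -y, -z); pixel columns grow to the right and rows downward; lengths in m; the calibration is good to about 2 mm. A picture is of the moment at which its call begins.
- robot.job_done(): hands the job in, once; it reports no verdict.
The state is a dict: "clock": time; "joint_positions": joint angles; "joint_vel": joint speeds; "joint_efforts": joint torques, N m; "ee_pos": TCP position; "tcp_rot": TCP orientation; "wrist_force": force on the tool from outside, world axes, zero at the start; "wrist_torque": the same for the moment, N m; "opening": opening from 0.0 (shut) to 1.0 (fully open).
Only numpy, scipy, OpenCV 4.12 (cv2) and the standard library are available. Lean on these libraries where they do the work, as an engineer would, in place of code of your own. Each camera call takes 0.05 s, during which the arm holds its last target.

## Working session

There is one attempt and no reset: what is moved stays moved. The work goes in short steps, Python scripts to look and compute and a tool call to move; the robot and the scene stay as the last step left them, time stands still between calls to the robot, and variables do not carry over. Pictures are saved under pics/ and viewed, and the job is handed in when it is done.

Besides the shell and the picture viewer there is one more tool, called after "Call:" as name(argument=value, ...) on one line, values as JSON. play_rows: Moves the arm, as the interface text tells. Its arguments: {"type":"object","properties":{"plan":{"type":"array"},"gripper":{"type":"number"},"force":{"type":"number"}},"required":["plan"]}

```bash
ls; mkdir -p pics
cat > h.py <<'E'
import numpy as np, cv2
from bench import robot
def cap(n):
    c=robot.capture(n); return c
def intr(c):
    H=c["img"].shape[0]; f=H/2/np.tan(np.radians(c["vertical_fov"])/2)
    return f,c["cx"],c["cy"],c["k1"]
def ray(c,u,v):
    f,cx,cy,k=intr(c); K=np.array([[f,0,cx],[0,f,cy],[0,0,1.]])
    p=cv2.undistortPoints(np.array([[[u,v]]],float),K,np.array([k,0,0,0.]),None,None).ravel()
    T=np.linalg.inv(c["camera_from_world"]); 
    return T[:3,3],T[:3,:3]@np.array([p[0],-p[1],-1.])
def onz(c,u,v,z):
    o,d=ray(c,u,v); return o+d*(z-o[2])/d[2]
def proj(c,P):
    f,cx,cy,k=intr(c); q=c["camera_from_world"]@np.append(P,1); s=np.array([q[0],-q[1]])/-q[2]
    s=s*(1+k*(s@s)); return s*f+[cx,cy]
E
python3 - <<'E'
from h import *
import pickle
for n in("scene","top"):
    c=cap(n); cv2.imwrite(f"pics/{n}1.png",c["img"]); pickle.dump(c,open(n+".pkl","wb"))
    print(n,intr(c),np.linalg.inv(c["camera_from_world"]).round(3).tolist())
s=robot.get_state(); print(s); print(robot.grasp_offset)
E
```

```text
pics
scene (np.float64(434.1514348917955), 261.40321011384566, 185.4462906316738, 0.011469501994986144) [[0.727, -0.54, 0.423, 0.928], [0.686, 0.57, -0.452, -0.346], [0.003, 0.619, 0.785, 0.804], [0.0, 0.0, 0.0, 1.0]]
top (np.float64(428.9173996810974), 253.5595265358011, 194.06969874245635, -0.14157362598717826) [[0.02, 0.983, -0.18, 0.419], [-1.0, 0.016, -0.02, 0.045], [-0.017, 0.181, 0.983, 0.867], [0.0, 0.0, 0.0, 1.0]]
{'clock': 0.1, 'joint_positions': array([ 1.04689129e+00,  8.79214727e-02,  1.37213904e+00, -1.49726647e-05,
        1.68362281e+00, -1.03103406e-01]), 'joint_vel': array([-0.00280227, -0.00202819, -0.00413588,  0.00025935, -0.00102717,
        0.00089988]), 'joint_efforts': array([ 2.63581693e-03, -3.53014469e+01, -3.14219499e+01, -1.00059372e-04,
        7.92327075e-03, -1.78369891e-05]), 'ee_pos': array([0.22444774, 0.50161041, 0.2302159 ]), 'tcp_rot': array([ 4.81809228e-04,  8.39193741e-01,  5.43831566e-01, -9.27708438e-04]), 'wrist_force': array([0.01470197, 0.11949079, 0.35560389]), 'wrist_torque': array([0.02451311, 0.03475846, 0.00542766]), 'opening': 1.0015322802742104}
0.0187
```

View pics/scene1.png

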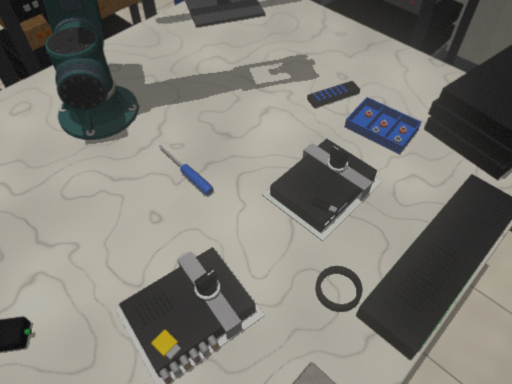

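View pics/top1.png

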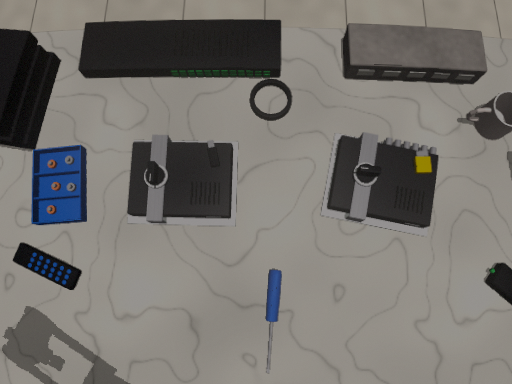

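The top picture shows two players. The right one (about 385,183) has round jacks along its far edge, with its knob near (367,173). The left one (knob near 155,175) has none. Next I zoom in on the target.

Run:
```python
import cv2,pickle,numpy as np
from h import *
t=pickle.load(open("top.pkl","rb"));s=pickle.load(open("scene.pkl","rb"))
a=cv2.resize(t["img"][140:210,330:410],(0,0),fx=5,fy=5,interpolation=cv2.INTER_CUBIC)
b=cv2.resize(s["img"][255:325,170:250],(0,0),fx=5,fy=5,interpolation=cv2.INTER_CUBIC)
cv2.imwrite("pics/z1.png",np.hstack([a,b]))
for u,v in((367,173),(155,175)): print(onz(t,u,v,.07), onz(t,u,v,.096))
```

```text
[ 0.60991039 -0.1549779   0.07      ] [ 0.60368175 -0.14844784  0.096     ]
[0.59948767 0.25277907 0.07      ] [0.59359889 0.24601298 0.096     ]
```

View pics/z1.png

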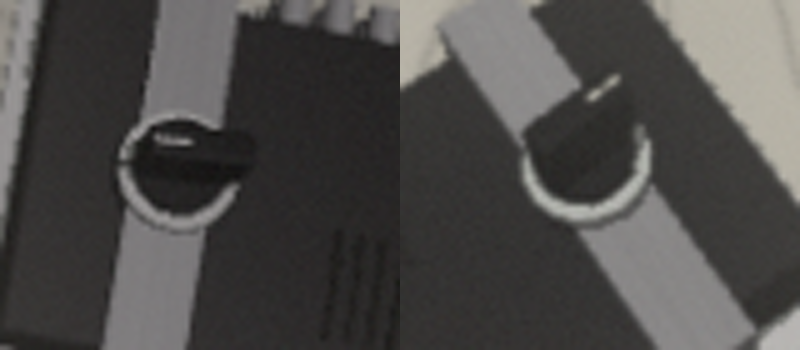

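```bash
cat > m.py <<'E'
from h import *
import sys
from scipy.optimize import least_squares
def measure(t,box,thr=165,zt=.056,show=True):
    u0,v0,u1,v1=box; g=cv2.cvtColor(t["img"],cv2.COLOR_BGR2GRAY)[v0:v1,u0:u1]
    n,l,st,ce=cv2.connectedComponentsWithStats((g>thr).astype(np.uint8),connectivity=8)
    for i in range(1,n):
        if st[i,4]<3 or st[i,0]==0 or st[i,1]==0 or st[i,0]+st[i,2]==u1-u0: continue
        ys,xs=np.where(l==i)
        print("comp",st[i].tolist(),(ce[i]+[u0,v0]).round(1))
        if st[i,2]>14:
            P=np.array([onz(t,x+u0,y+v0,zt)[:2] for x,y in zip(xs,ys)])
            r=least_squares(lambda q:np.hypot(*(P-q[:2]).T)-q[2],[*P.mean(0),.021])
            print(" ring",r.x.round(4),"rms",np.sqrt(np.mean(r.fun**2)).round(4))
        else:
            P=np.array([onz(t,x+u0,y+v0,.096)[:2] for x,y in zip(xs,ys)])
            W=np.array([g[y,x] for x,y in zip(xs,ys)],float)
            m=P.mean(0); e=np.linalg.svd(P-m)[2][0]; pr=(P-m)@e
            print(" line mid",m.round(4),"dir deg",np.degrees(np.arctan2(e[1],e[0])).round(1),"len",np.ptp(pr).round(4))
E
python3 - <<'E'
import pickle
from m import *
t=pickle.load(open("top.pkl","rb"));s=pickle.load(open("scene.pkl","rb"))
for th in(140,165,185):
    print(th);measure(t,(345,152,392,192),th); print("scene");measure(s,(190,262,226,302),th)
E
```

```text
140
comp [12, 12, 3, 3, 3] [358. 165.]
 line mid [ 0.6187 -0.1319] dir deg 135.2 len 0.0055
comp [10, 24, 21, 9, 26] [363.5 181.3]
 ring [ 0.6128 -0.1553  0.0213] rms 0.0006
scene
comp [5, 21, 25, 16, 80] [207.9 293.1]
 ring [ 0.6137 -0.1569  0.022 ] rms 0.0012
165
scene
comp [6, 24, 23, 12, 44] [209. 294.]
 ring [ 0.6134 -0.1571  0.0218] rms 0.0009
185
scene
```

Run:
```python
import pickle
from h import *
t=pickle.load(open("top.pkl","rb"));s=pickle.load(open("scene.pkl","rb"))
for c,ps in((t,[(155,139),(191,142)]),(s,[(188,98),(220,76)])):
    o=(330,140) if c is t else (170,255)
    P=[onz(c,o[0]+(x+.5)/5-.5,o[1]+(y+.5)/5-.5,.096) for x,y in ps]
    d=P[1]-P[0]; print(np.round(P,4).tolist(), np.degrees(np.arctan2(d[1],d[0])),np.linalg.norm(d))
# finger x axis
from scipy.spatial.transform import Rotation as R
q=np.array([4.8e-4,.8392,.5438,-9e-4]);M=R.from_quat(q[[1,2,3,0]]).as_matrix();print(M.round(3))
P=[proj(t,np.array([.613,-.156,.096])),proj(s,np.array([.613,-.156,.096])),proj(t,np.array([.613,-.156,.056]))];print(P)
# strap edges in top view: direction at z=.05
g=cv2.cvtColor(t["img"],cv2.COLOR_BGR2GRAY)
for v in (140,150,195,205,215): print(v,g[v,340:385].tolist())
```

```text
[[0.6141, -0.1367, 0.096], [0.6133, -0.1503, 0.096]] -93.69557256932117 0.013591159362648769
[[0.6144, -0.1514, 0.096], [0.6163, -0.1376, 0.096]] 82.07257943423295 0.013884586524078773
[[ 0.409  0.913 -0.001]
 [ 0.913 -0.409 -0.002]
 [-0.002 -0.    -1.   ]]
[array([370.83215357, 168.20320581]), array([204.74575577, 275.43416542]), array([365.74615687, 173.107598  ])]
140 [31, 37, 44, 45, 44, 44, 45, 45, 44, 43, 45, 43, 43, 43, 44, 44, 43, 44, 42, 42, 42, 63, 113, 116, 114, 114, 115, 117, 116, 116, 117, 113, 114, 116, 116, 118, 117, 121, 137, 140, 140, 140, 138, 128, 76]
150 [45, 46, 46, 46, 46, 44, 46, 44, 46, 44, 45, 44, 43, 43, 43, 43, 42, 42, 42, 47, 99, 117, 117, 116, 117, 116, 116, 116, 117, 115, 115, 116, 117, 115, 115, 117, 84, 43, 41, 37, 38, 40, 38, 38, 40]
195 [54, 52, 51, 52, 51, 52, 49, 52, 50, 50, 50, 51, 55, 114, 124, 124, 124, 123, 125, 124, 122, 125, 124, 125, 122, 123, 124, 123, 118, 89, 44, 47, 45, 45, 43, 46, 44, 45, 42, 44, 44, 43, 44, 44, 43]
205 [53, 54, 53, 53, 51, 51, 51, 52, 54, 50, 50, 105, 123, 125, 125, 126, 126, 128, 123, 124, 124, 124, 124, 122, 124, 124, 122, 115, 46, 48, 48, 46, 46, 48, 45, 45, 46, 46, 46, 44, 46, 46, 45, 47, 46]
215 [147, 146, 146, 146, 126, 103, 101, 102, 93, 96, 119, 126, 125, 126, 126, 127, 126, 125, 127, 126, 126, 124, 122, 124, 123, 119, 55, 35, 30, 32, 33, 31, 30, 32, 32, 35, 33, 36, 36, 40, 40, 44, 45, 47, 47]
```

Both views agree. The knob axis is near (0.613, -0.156), and the bar lies at about 85° in the world frame with its line pointing to +y. The jaws therefore need about +71° of turn, which leaves plenty of room on joint 6. I'll fly over in two calls.

Call:
play_rows(plan=[-2.2, 3.1, 0, 3.5, -4.4, 6.2, 0, 7, -6.6, 9.3, 0, 10.5, -8.8, 12.4, 0, 14, -11, 15.5, 0, 17.5, -13.2, 18.6, 0, 21, -15.4, 21.7, 0, 24.5, -17.6, 24.8, 0, 28, -19.8, 27.9, 0, 31.5, -22, 31, 0, 35, -24.2, 34.1, 0, 38.5, -26.4, 37.2, 0, 42], gripper=0)

```text
clock: 1.1
ee_pos: [0.4565, 0.1069, 0.2303]
tcp_rot: [0.001, 0.979, 0.205, -0.001]
wrist_force: [0.7, 0.4, 0.8]
opening: 0.998
```

```bash
cat > st.py <<'E'
from h import *
from scipy.spatial.transform import Rotation as R
import sys
def pose():
    s=robot.get_state(); M=R.from_quat(np.array(s["tcp_rot"])[[1,2,3,0]]).as_matrix()
    return s,M
if __name__=="__main__":
    s,M=pose(); tgt=np.array([float(a) for a in sys.argv[1:4]])
    print("t",s["clock"],"p",s["ee_pos"].round(4),"xang",np.degrees(np.arctan2(M[1,0],M[0,0])).round(2),"zax",M[:,2].round(4),"j",s["joint_positions"].round(3),"F",s["wrist_force"].round(2),"T",s["wrist_torque"].round(3),"op",round(s["opening"],3))
    print("delta cm",(M.T@(tgt-s["ee_pos"])*100).round(2))
E
python3 st.py .613 -.156 .23
```

```text
t 1.1 p [0.4565 0.1069 0.2303] xang 23.71 zax [-0.0014 -0.0017 -1.    ] j [ 0.11  -0.094  1.553 -0.002  1.684 -0.304] F [0.71 0.4  0.79] T [ 0.019 -0.012 -0.02 ] op 0.998
delta cm [ 3.76 30.36  0.06]
```

Call:
play_rows(plan=[0.4, 3, 0, 2.9, 0.8, 6, 0, 5.8, 1.2, 9, 0, 8.7, 1.6, 12, 0, 11.6, 2, 15, 0, 14.5, 2.4, 18, 0, 17.4, 2.8, 21, 0, 20.3, 3.1, 24, 0, 23.2, 3.4, 27, 0, 26, 3.8, 30.4, 0, 28.7, 3.8, 30.4, 0, 28.7])

```text
clock: 2.02
ee_pos: [0.6147, -0.1615, 0.2276]
tcp_rot: [0.002, 0.999, -0.047, -0.002]
wrist_force: [-0.6, 0.5, -0.2]
opening: 0.999
```

```bash
python3 st.py .613 -.156 .23
python3 - <<'E'
from h import *
ims=[]
c=cap("top");cv2.imwrite("pics/t2.png",c["img"]);c=cap("scene");
cv2.imwrite("pics/s2.png",cv2.resize(c["img"][180:384,90:340],(0,0),fx=3,fy=3,interpolation=cv2.INTER_CUBIC)[:600,:750])
E
```

```text
t 2.0167 p [ 0.6147 -0.1615  0.2276] xang -5.37 zax [-0.004  -0.0036 -1.    ] j [-0.344  0.282  1.151 -0.005  1.71  -0.251] F [-0.63  0.46 -0.22] T [0.034 0.042 0.025] op 0.999
delta cm [-0.22 -0.53 -0.24]
```

View pics/s2.png

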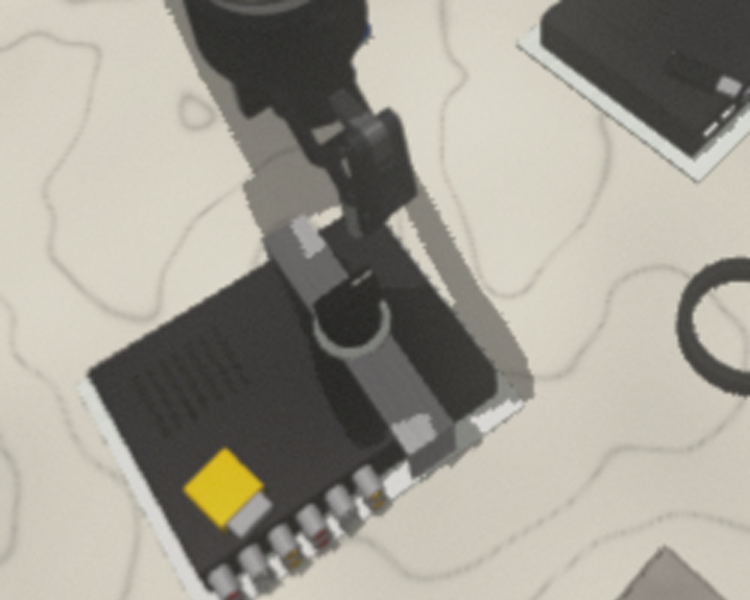

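The scene picture shows the open gripper over the player. The knob stays upright at the strap crossing (picture 352,310), with six round jacks below it. I'll correct the lateral offset and come down partway.

Call:
play_rows(plan=[-0.2, -0.5, 0, 0, -0.2, -0.5, 1.5, 0, -0.2, -0.5, 3, 0, -0.2, -0.5, 4.5, 0, -0.2, -0.5, 6, 0, -0.2, -0.5, 7.5, 0, -0.2, -0.5, 9, 0, -0.2, -0.5, 10, 0, -0.2, -0.5, 10.5, 0, -0.2, -0.5, 10.5, 0, -0.2, -0.5, 10.5, 0, -0.2, -0.5, 10.5, 0])

```text
clock: 3.12
ee_pos: [0.6119, -0.152, 0.1251]
tcp_rot: [0.001, 0.999, -0.044, -0.001]
wrist_force: [0.8, 0.5, 0.9]
opening: 1.003
```

```bash
python3 st.py .613 -.156 .069
python3 - <<'E'
from h import *
c=cap("top");d=cap("scene");
cv2.imwrite("pics/s3.png",np.hstack([cv2.resize(k[v:v+100,u:u+100],(0,0),fx=4,fy=4,interpolation=cv2.INTER_CUBIC) for k,u,v in((c["img"],320,120),(d["img"],155,225))]))
E
```

```text
t 3.1167 p [ 0.6119 -0.152   0.1251] xang -5.06 zax [-0.0022 -0.001  -1.    ] j [-0.332  0.307  1.324 -0.002  1.512 -0.244] F [0.83 0.51 0.95] T [-0.019  0.021  0.019] op 1.003
delta cm [0.16 0.38 5.61]
```

View pics/s3.png

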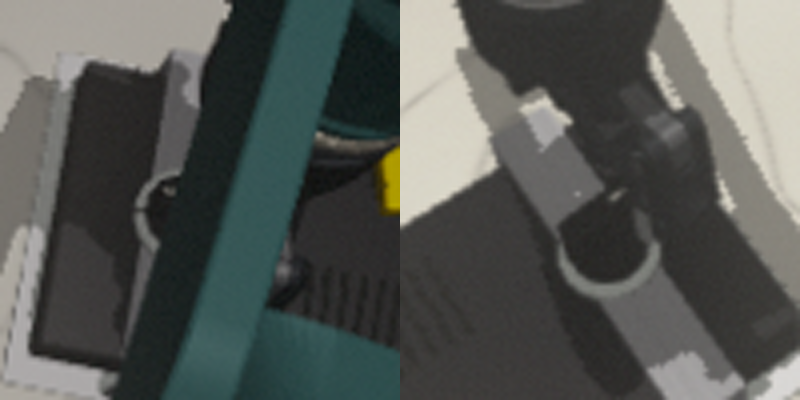

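The scene picture shows the knob clear between the open fingers. I'll nudge the position and come down the rest of the way.

Call:
play_rows(plan=[0.1, 0.3, 0, 0, 0.1, 0.3, 1, 0, 0.1, 0.3, 2, 0, 0.1, 0.3, 3, 0, 0.1, 0.3, 4, 0, 0.1, 0.3, 5, 0, 0.1, 0.3, 5.5, 0, 0.1, 0.3, 5.5, 0, 0.1, 0.3, 5.5, 0, 0.1, 0.3, 5.5, 0, 0.1, 0.3, 5.5, 0])

```text
clock: 4.13
ee_pos: [0.6132, -0.1556, 0.0711]
tcp_rot: [0.001, 0.999, -0.044, -0.0]
wrist_force: [-0.3, -0.6, 1.6]
opening: 1.0
```

```bash
python3 st.py .613 -.156 .069
python3 - <<'E'
from h import *
c=cap("top");d=cap("scene");
cv2.imwrite("pics/s4.png",np.hstack([cv2.resize(k[v:v+100,u:u+100],(0,0),fx=4,fy=4,interpolation=cv2.INTER_CUBIC) for k,u,v in((c["img"],320,120),(d["img"],155,225))]))
E
```

```text
t 4.1333 p [ 0.6132 -0.1556  0.0711] xang -5.08 zax [-5.0e-04 -1.7e-03 -1.0e+00] j [-0.337  0.347  1.384 -0.002  1.411 -0.248] F [-0.31 -0.57  1.57] T [-0.021 -0.027 -0.024] op 1.0
delta cm [-0.01  0.04  0.21]
```

View pics/s4.png

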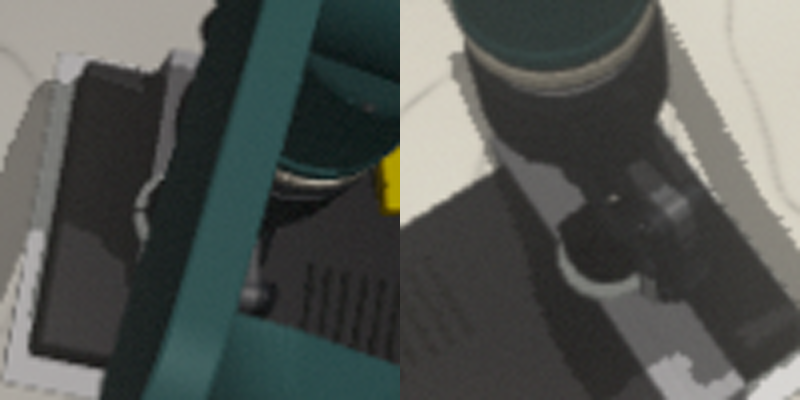

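The fingers straddle the bar, and the knob is still in place. Closing gently.

Call:
play_rows(plan=[0, 0, 0.1, 0, 0, 0, 0.1, 0, 0, 0, 0.1, 0, 0, 0, 0.1, 0, 0, 0, 0.1, 0, 0, 0, 0.1, 0, 0, 0, 0.1, 0, 0, 0, 0.1, 0, 0, 0, 0.1, 0, 0, 0, 0.1, 0, 0, 0, 0.1, 0, 0, 0, 0.1, 0], gripper=1, force=30)

```text
clock: 5.23
ee_pos: [0.6142, -0.1555, 0.0703]
tcp_rot: [0.001, 0.999, -0.044, 0.001]
wrist_force: [5.3, 0.2, -0.9]
opening: 0.158
```

```bash
python3 st.py .613 -.156 .069
```

```text
t 5.2333 p [ 0.6142 -0.1555  0.0703] xang -5.07 zax [ 0.002  -0.0018 -1.    ] j [-3.370e-01  3.480e-01  1.384e+00 -1.000e-03  1.407e+00 -2.480e-01] F [ 5.3   0.23 -0.91] T [ 0.005 -0.911  0.081] op 0.158
delta cm [-0.11  0.06  0.13]
```

The opening of 0.158 (about 13.5 mm) means the bar is held. Now a first clockwise turn of 20°.

Call:
play_rows(plan=[0, 0, 0, 2, 0, 0, 0, 4, 0, 0, 0, 6, 0, 0, 0, 8, 0, 0, 0, 10, 0, 0, 0, 12, 0, 0, 0, 14, 0, 0, 0, 16, 0, 0, 0, 18, 0, 0, 0, 20])

```text
clock: 6.07
ee_pos: [0.6146, -0.1556, 0.0703]
tcp_rot: [0.001, 0.976, -0.218, 0.002]
wrist_force: [4.4, 0.4, -1.8]
opening: 0.16
```

```bash
cat > look.py <<'E'
from h import *
import sys
c=cap("top");d=cap("scene")
cv2.imwrite(sys.argv[1],np.hstack([cv2.resize(k[v:v+60,u:u+60],(0,0),fx=6,fy=6,interpolation=cv2.INTER_CUBIC) for k,u,v in((c["img"],335,145),(d["img"],175,255))]))
import pickle; pickle.dump((c,d),open("last.pkl","wb"))
E
python3 st.py .613 -.156 .069; python3 look.py pics/a1.png; python3 st.py .613 -.156 .069
```

```text
t 6.0667 p [ 0.6146 -0.1556  0.0703] xang -25.16 zax [ 0.003 -0.002 -1.   ] j [-3.370e-01  3.480e-01  1.384e+00 -1.000e-03  1.406e+00  1.020e-01] F [ 4.41  0.42 -1.8 ] T [-0.013 -0.602  0.06 ] op 0.16
delta cm [-0.13  0.11  0.13]
t 6.1667 p [ 0.6146 -0.1556  0.0703] xang -25.07 zax [ 0.003 -0.002 -1.   ] j [-3.370e-01  3.480e-01  1.384e+00 -1.000e-03  1.406e+00  1.010e-01] F [ 4.09 -0.87 -1.17] T [ 0.017 -0.629 -0.042] op 0.159
delta cm [-0.13  0.11  0.13]
```

View pics/a1.png

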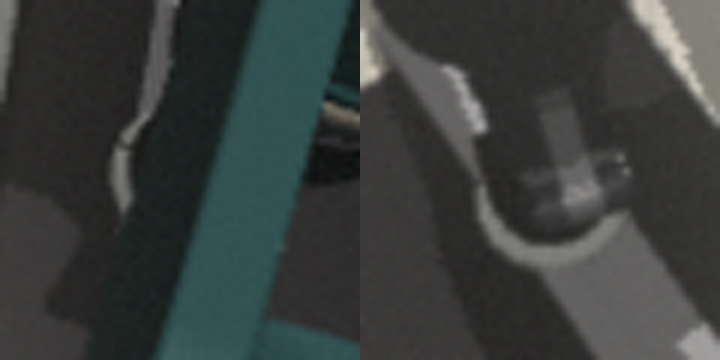

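The mark on the collar rim, at (124,147) in the left half, has moved clockwise. I'll work out its angle before and after.

```bash
cat > mk.py <<'E'
from h import *
import pickle
t=pickle.load(open("top.pkl","rb"))
C=np.array([.6135,-.1555])
def ma(u,v,z=.055):
    d=onz(t,u,v,z)[:2]-C; return round(np.degrees(np.arctan2(d[1],d[0])),1),round(np.hypot(*d)*1e3,1)
if __name__=="__main__":
    for p in((354.0,172.0),(354.6,171.9),(355.25,169.1)): print(ma(*p))
E
python3 mk.py
```

```text
(np.float64(86.1), np.float64(22.5))
(np.float64(85.3), np.float64(21.3))
(np.float64(69.6), np.float64(21.2))
```

```bash
cat > avg.py <<'E'
from h import *
T=[];E=[]
for i in range(8):
    s=robot.get_state();T.append(s["wrist_torque"][2]);E.append(s["joint_efforts"][5]);cap("top")
print("t",s["clock"],"Tz",np.mean(T).round(4),"+-",(np.std(T)/8**.5).round(4),"e6",np.round(E,4))
E
python3 avg.py
```

```text
t 6.5167 Tz 0.0001 +- 0.0122 e6 [ 0.143   0.0172 -0.0229 -0.0172 -0.0125 -0.0043 -0.002  -0.0019]
```

Call:
play_rows(plan=[0, 0, 0, 2, 0, 0, 0, 4, 0, 0, 0, 6, 0, 0, 0, 8, 0, 0, 0, 10, 0, 0, 0, 12, 0, 0, 0, 14])

```text
clock: 7.15
ee_pos: [0.6148, -0.1556, 0.0703]
tcp_rot: [0.0, 0.942, -0.334, 0.002]
wrist_force: [5.4, -1.1, -1.6]
opening: 0.16
```

```bash
python3 st.py .613 -.156 .069; python3 avg.py; python3 look.py pics/a2.png
```

```text
t 7.15 p [ 0.6148 -0.1556  0.0703] xang -39.07 zax [ 0.0036 -0.0022 -1.    ] j [-3.370e-01  3.480e-01  1.384e+00 -1.000e-03  1.406e+00  3.450e-01] F [ 5.38 -1.13 -1.57] T [-0.055 -0.748  0.222] op 0.16
delta cm [-0.12  0.14  0.13]
t 7.5 Tz 0.024 +- 0.0293 e6 [-0.1342  0.2256  0.1288 -0.0046 -0.0296 -0.0336 -0.0335 -0.0332]
```

View pics/a2.png

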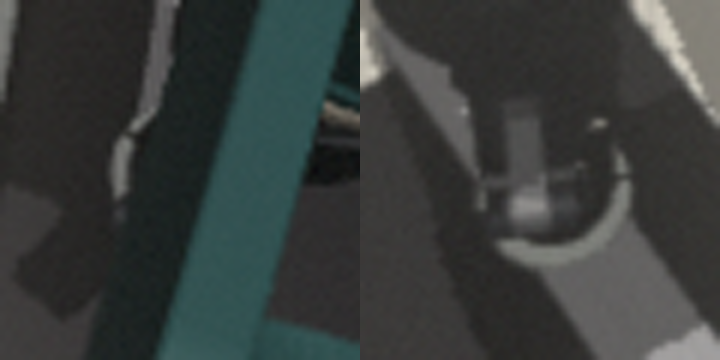

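The collar mark is visible in both halves, at (134,133) on the left and (627,177) on the right.

Run:
```python
from mk import *
s=pickle.load(open("scene.pkl","rb"))
print(ma(356.9,166.75)); 
for z in(.053,.056):
  d=onz(s,219.1,284.1,z)[:2]-np.array([.6135,-.1565]);print(np.degrees(np.arctan2(d[1],d[0])),np.hypot(*d))
```

```text
(np.float64(53.4), np.float64(20.5))
54.907764361075365 0.022651140805455234
51.21903136068193 0.02271123992974571
```

The mark is now at about 53°, having moved about 32° of the 34° commanded. The screw is only just reaching home, if at all. I'll go on in a small step and watch the torque and the mark.

Call:
play_rows(plan=[0, 0, 0, 2, 0, 0, 0, 4, 0, 0, 0, 6])

```text
clock: 7.9
ee_pos: [0.6149, -0.1557, 0.0703]
tcp_rot: [0.0, 0.924, -0.382, 0.002]
wrist_force: [4.9, -0.0, -1.6]
opening: 0.152
```

Call:
play_rows(plan=[0, 0, 0, 2, 0, 0, 0, 4, 0, 0, 0, 6])

```text
clock: 8.15
ee_pos: [0.615, -0.1558, 0.0703]
tcp_rot: [0.0, 0.903, -0.43, 0.002]
wrist_force: [5.0, -0.5, -1.7]
opening: 0.158
```

```bash
python3 st.py .613 -.156 .069;  python3 look.py pics/a3.png;python3 st.py .613 -.156 .069
```

```text
t 8.15 p [ 0.615  -0.1558  0.0703] xang -50.97 zax [ 0.004  -0.0025 -1.    ] j [-3.370e-01  3.480e-01  1.384e+00 -1.000e-03  1.405e+00  5.530e-01] F [ 5.01 -0.5  -1.67] T [ 0.037 -0.707  0.164] op 0.158
delta cm [-0.11  0.17  0.13]
t 8.25 p [ 0.615  -0.1558  0.0703] xang -50.91 zax [ 0.0041 -0.0024 -1.    ] j [-3.370e-01  3.480e-01  1.384e+00 -1.000e-03  1.405e+00  5.520e-01] F [ 5.4   0.35 -2.27] T [-0.058 -0.69  -0.037] op 0.154
delta cm [-0.11  0.17  0.13]
```

View pics/a3.png

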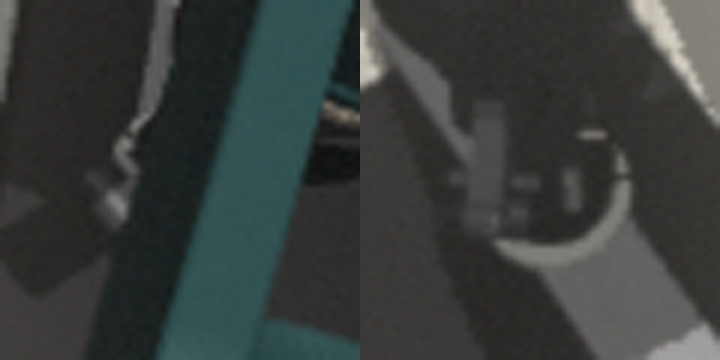

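The mark has not moved since the last picture, still at (627,177) on the right, and the torque is about 0.2 N m while turning. So the screw is home after about 32° and the clutch has slipped about 14°. Another 22° brings the slip to about 36°, in the middle of the window.

Call:
play_rows(plan=[0, 0, 0, 2, 0, 0, 0, 4, 0, 0, 0, 6, 0, 0, 0, 8, 0, 0, 0, 10, 0, 0, 0, 12, 0, 0, 0, 14, 0, 0, 0, 16, 0, 0, 0, 18, 0, 0, 0, 20, 0, 0, 0, 22, 0, 0, 0, 22])

```text
clock: 9.25
ee_pos: [0.6153, -0.1561, 0.0703]
tcp_rot: [-0.0, 0.804, -0.594, 0.003]
wrist_force: [5.3, -1.4, -1.7]
opening: 0.153
```

```bash
python3 st.py .613 -.156 .069;  python3 look.py pics/a4.png;python3 st.py .613 -.156 .069
```

```text
t 9.25 p [ 0.6153 -0.1561  0.0703] xang -72.88 zax [ 0.0048 -0.003  -1.    ] j [-3.370e-01  3.480e-01  1.383e+00 -1.000e-03  1.404e+00  9.350e-01] F [ 5.29 -1.44 -1.7 ] T [-0.086 -0.74  -0.037] op 0.153
delta cm [-0.08  0.22  0.13]
t 9.35 p [ 0.6153 -0.1561  0.0703] xang -72.84 zax [ 0.0048 -0.0029 -1.    ] j [-3.370e-01  3.480e-01  1.383e+00 -1.000e-03  1.404e+00  9.340e-01] F [ 4.86 -1.85 -2.7 ] T [-0.071 -0.776 -0.055] op 0.157
delta cm [-0.08  0.21  0.13]
```

View pics/a4.png

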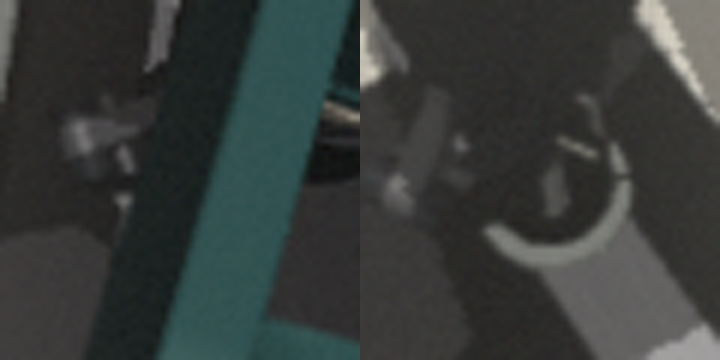

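The mark holds at (627,177), and the white line, (560,138) to (596,156), has turned on with the bar. Letting go now.

Call:
play_rows(plan=[0, 0, 0, 0, 0, 0, 0, 0, 0, 0, 0, 0, 0, 0, 0, 0, 0, 0, 0, 0, 0, 0, 0, 0, 0, 0, 0, 0, 0, 0, 0, 0, 0, 0, 0, 0, 0, 0, 0, 0], gripper=0)

```text
clock: 10.18
ee_pos: [0.6153, -0.1561, 0.0703]
tcp_rot: [-0.0, 0.805, -0.594, 0.003]
wrist_force: [0.4, -0.3, 0.2]
opening: 0.998
```

Call:
play_rows(plan=[0, 0, -0.5, 0, 0, 0, -1.5, 0, 0, 0, -3, 0, 0, 0, -5, 0, 0, 0, -7, 0, 0, 0, -9, 0, 0, 0, -11, 0, 0, 0, -13, 0, 0, 0, -14, 0, 0, 0, -14, 0])

```text
clock: 11.02
ee_pos: [0.6161, -0.1562, 0.2151]
tcp_rot: [-0.001, 0.805, -0.594, 0.007]
wrist_force: [-0.1, 0.1, 0.4]
opening: 1.0
```

Call:
play_rows(plan=[3, 0, 0, 0, 6, 0, 0, 0, 9, 0, 0, 0, 12, 0, 0, 0, 15, 0, 0, 0, 18, 0, 0, 0, 20, 0, 0, 0, 21, 0, 0, 0, 21, 0, 0, 0])

```text
clock: 11.77
ee_pos: [0.6774, -0.3595, 0.2135]
tcp_rot: [-0.001, 0.804, -0.595, 0.005]
wrist_force: [0.2, 0.5, -0.3]
opening: 0.999
```

```bash
python3 st.py .613 -.156 .069;  python3 look.py pics/a5.png
```

```text
t 11.7667 p [ 0.6774 -0.3595  0.2135] xang -73.02 zax [ 0.0086 -0.0042 -1.    ] j [-5.620e-01  5.960e-01  7.480e-01  1.000e-03  1.788e+00  7.120e-01] F [ 0.24  0.51 -0.34] T [0.04  0.019 0.006] op 0.999
delta cm [-21.44   0.32  14.31]
```

View pics/a5.png

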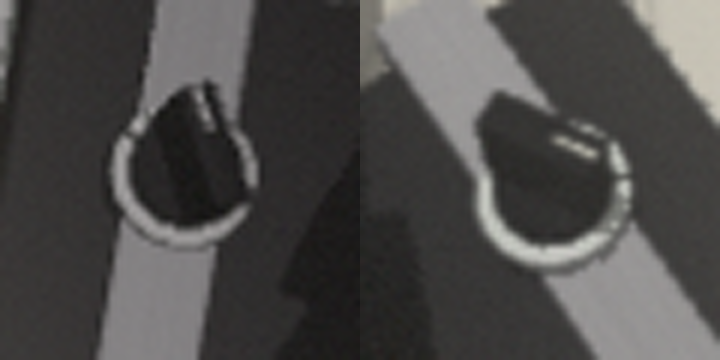

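The knob is free and clear. In the left half the white line runs (209,130) to (195,90) and the mark is at (136,130). In the right half they are at (556,138)–(598,156) and (627,177). I'll measure the slip from these.

Run:
```python
from mk import *
s=pickle.load(open("scene.pkl","rb"))
for c,o,ps in((t,(335,145),[(209,130),(195,90)]),(s,(175,255),[(556-360,138),(598-360,156)])):
    P=[onz(c,o[0]+(x+.5)/6-.5,o[1]+(y+.5)/6-.5,.096) for x,y in ps];d=P[1]-P[0];print(np.round(P,4).tolist(),np.degrees(np.arctan2(d[1],d[0])))
print(ma(335+136.5/6-.5,145+130.5/6-.5))
d=onz(s,219.1,284.1,.055)[:2]-[.6135,-.1565];print(np.degrees(np.arctan2(d[1],d[0])))
a=cap("top");z=lambda im:cv2.resize(im[150:200,130:180],(0,0),fx=7,fy=7)
cv2.imwrite("pics/o.png",np.hstack([z(t["img"]),z(a["img"])]))
```

```text
[[0.6167, -0.1534, 0.096], [0.6294, -0.1495, 0.096]] 17.336338014158056
[[0.6193, -0.1557, 0.096], [0.6326, -0.1511, 0.096]] 19.11348801096706
(np.float64(49.9), np.float64(20.5))
52.44624862971969
```

View pics/o.png

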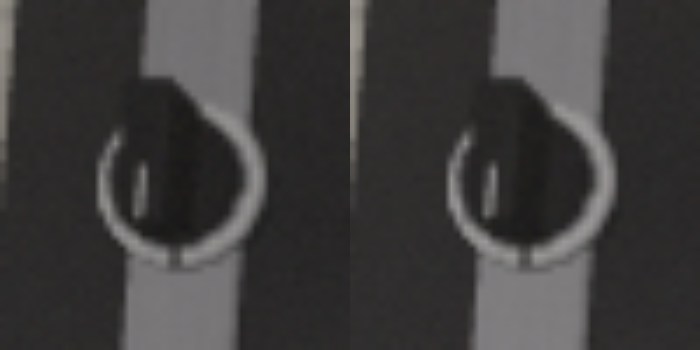

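The line is at about 18° and the mark at about 51°, so the slip is about 33° (0.58 rad, one click). The other knob looks the same before and after. Handing in.

```bash
python3 -c "
from bench import robot
print(robot.job_done(), robot.get_state()['clock'])"
```

```text
the job is handed in; nothing more can be done
the job is handed in; nothing more can be done
```

I tightened the knob on the player with the round jacks until its clutch had slipped about 33° (0.58 rad), which is one click. Then I let go, moved the gripper clear and handed the job in at about 12 s. No verdict was reported.

- **Turning:** I gripped the bar and turned it clockwise 68° in all. The collar mark moved with it for about 32–35° and then stayed still in every later picture. While the bar turned past that point, the torque read about 0.16–0.22 N m, so the screw is home.
- **Slip:** After release, the white line was at about 18° and the mark at about 51°. The commanded turn minus the mark's travel gives 33–36°, which agrees to within a few degrees. Both are inside the allowed 16–60°.
- **Other player:** Its knob looks the same in the pictures before and after.
- **Clearance and force:** The gripper was clear of everything, about 20 cm to the side and 21 cm up. The wrist force I read stayed at about 6 N or less.

Two checks were weak. The averaged torque after each stop fell to about zero, so it did not help. The mark's angle is only good to about 3–4°, because one pixel is roughly 5°.

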